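Set and lock the sliding length stop to a sample tube

TASK

Set the length stop to the sample tube: loosen the red wing knob on the blue sliding stop, slide the stop along so that the tube lying in the channel is pushed fully home and snug between the stop and the fixed green end block, then turn the knob fully clockwise to lock the stop there. Do not force the stop along while it is clamped, and leave the other things on the table where they are.

Things in the scene. Friction and masses are not known exactly. Their poses are not given: they have to be found in the camera images.
- length_stop: The length stop, fixed to the table: a grey bed 120 x 380 x 14 mm with two steel lips that form a channel 44 mm wide down its middle. Origin at the centre of the bed's underside (table height), its y axis along the channel, x across it, z up. A green end block (112 mm wide, top 60 mm above the table) stands across the bed at its -y end; the blue sliding stop (carriage) rides on the bed on the +y side of the tube.
- end_face (a point): Centre of the end block's working face, which looks along the length stop's +y; 35 mm above the table.
- stop_face (a point): Centre of the steel nose face of the sliding stop, which looks along the length stop's -y to the tube; 35 mm above the table. The nose is 40 mm wide and 17 to 55 mm above the table; the blue bridge behind it (from 12 to 72 mm behind this face along +y, 116 mm wide) has its top 50 mm above the table.
- carriage (a joint): Position of the sliding stop: the distance between stop_face and end_face is 100 mm plus this value; range 0 to 0.165 m, smaller is closer to the end block. While the knob is tight the stop is held fast by friction (more than 40 N); once the knob is free it slides with about 3 N.
- knob_grip (a point): Centre of the red wing of the clamp knob, 75 mm above the table, 42 mm behind stop_face along the length stop's +y. The wing is an upright bar 64 mm long, 14 mm thick and 26 mm high (62 to 88 mm above the table), with a vertical turning axis through this point. The point's x axis lies along the wing, y across its thickness.
- clamp_knob (a joint): Angle of the clamp knob in rad: 0 is fully tight, growing counter-clockwise seen from above to a stop at 1.3 (fully loose). The clamp lets go from about 0.6 up and holds well below 0.25. It turns with 0.12 to 0.2 N m and stays where it is left. At 0.65 the wing stands square across the channel (along the length stop's x); tight, it is turned 0.65 rad clockwise from there.
- tube_centre (a point): Centre of the sample tube, a brown square steel tube 40 x 40 mm, 110 mm long (long axis = its y), about 0.2 kg, loose in the channel between end block and sliding stop, its underside on the bed 14 mm above the table. Fully home, this point is 55 mm from end_face.
- tape_centre (a point): Centre of the tape measure (grey, 35 x 80 x 64 mm high) standing beyond the length stop: leave it.
- marker_centre (a point): Centre of the paint marker (white and yellow, 16 mm thick, 138 mm long) lying on the robot's side of the length stop: leave it.
- short_tube_centre (a point): Centre of a short square tube offcut (30 x 90 x 30 mm) lying on the right of the table: leave it.
Things that resemble listed ones, but are neither listed nor needed, are in the scene too. What is shaped like the part that bears tube_centre but black or orange is not meant.

How it is judged (in metres and radians):
On the way, in this order (a step that is already met when the one before it is completed fails the run):
1. the clamp knob is loosened (more than 0.6 rad) (value of joint clamp_knob above 0.6 rad), for 0.1 s.
2. the tube is home against the end block and the sliding stop is against the tube (y of tube_centre in the frame of end_face below 0.0575 m and y of stop_face in the frame of end_face below 0.113 m), for 0.1 s.
At the end, for the whole second after the job is handed in: The tube lies flat in the channel within 2.5 mm of the end block, the sliding stop leaves at most 3 mm of play in all (stop_face under 113 mm from end_face), and the knob is tight (under 0.25 rad) (all of step 2 and z of tube_centre in the frame of length_stop below 0.038 m and horizontal distance between tube_centre and end_face below 0.06 m and value of joint clamp_knob below 0.25 rad); the robot touches nothing.
It fails at once if the sliding stop is forced along while clamped (value of joint clamp_knob below 0.25 rad and (velocity of joint carriage below -0.04 m/s or velocity of joint carriage above 0.04 m/s)).
It fails at once if the tape measure, marker or short tube is moved by more than 20 mm (distance of any of tape_centre, marker_centre, short_tube_centre from where it was at the start of the episode above 0.02 m).
It also fails if it takes over 40 s, if anything falls off the work surface, if the arm or the gripper's body presses on something with over 40 N, if the wrist force passes 120 N, or if a joint passes its speed limit or range.

ROBOT

A 6-joint arm with a two-finger parallel gripper is mounted at the origin on a cart in front of the work surface, level with it; the furniture and walls round the work are solid. World frame = base frame: x ahead of the robot, y to its left, z up, the work surface at z = 0. Lengths are in mm, angles in rad, forces in N, time in s.
With the tool pointing down it reaches from about 425 to 1125 mm from the base axis. Payload 14.9 kg.
Tool frame: the origin (TCP) lies at the very end of the fingers, on their centre line; the grasp point (between the pads) lies 19 mm behind it; z points along the fingers, y is the line along which they close (so a half turn about z gives the same grasp; the last joint's range is limited). The gripper opens to 91 mm and grips with 3 to 60 N. Pads are 32 mm wide; open, the fingers measure 118 mm over their backs; the gripper's body (76 mm by 178 mm) begins 60 mm behind the grasp point.
Start: joints at [-1.374, 0.379, 1.734, -0, 1.028, -0.033], TCP at [159.442, -681.613, 213.932] pointing down, gripper open.
Joint ranges: [-2.77, 2.77], [-0.74, 2.19], [0, 2.66], [-1.06, 4.2], [0.31, 2.87], [-3.08, 3.08]. Speed limits (rad/s): [1.89, 1.89, 2.39, 3.14, 3.14, 3.14].

INTERFACE

Orientations are given as [roll, pitch, yaw] about the fixed x, y, z axes, in that order (R = Rz(yaw) Ry(pitch) Rx(roll)).
In Python, from workcell import ctrl gives the robot as it stands.
- The arm moves only by the tool step_arm, never from a script. Its argument "rows" is a list of rows, each an object with "dp": the shift along the tool's x, y, z in mm, a list of three; "dr": the turn, a rotation vector about the tool's x, y, z in rad, a list of three; "fingers": the closure, from -1 (fully open) to 1 (shut), so that 0 is half open. A call has 1 to 10 rows; each row shifts and turns the commanded pose from where the row before left it, along the tool's axes as they then stand; what a row does not reach is not made up. A row lasts 1/8 s, in which the tool goes at most 62.5 mm and 10.7 degrees, less where a joint would pass 70% of its speed; a pose out of reach is approached as far as the arm can. A call with a gripper value outside its range is refused whole. The fingers move at their own pace and stop on an object; "squeeze" is the grip in N (left out, the last holds). Time passes only in rows, so rows that do not move let the fingers close. It gives the time, the measured TCP pose, the force, the opening and the grip force at its end, in the units of the state.
- ctrl.read_state(): the state, without advancing time (a new reading comes with each control period).
- ctrl.capture(name): name is "scene" or "side" or "wrist"; returns a dict with "color" (420x560x3 uint8, blue, green, red), "range_z" (420x560 float32, mm along the optical axis (not along the pixel's ray), 0 where there is no reading), "camera_matrix" (3x3 intrinsics, pixels), "R" (3x3) and "t" (3): a world point X has camera coordinates R X + t; the wrist camera has in their place "tool_from_camera" (4x4, takes a point from camera to tool coordinates, whose origin is the TCP and whose axes are the flange's). Camera axes: x right, y down, z forward; pixel columns grow to the right and rows downward; lengths in mm; the calibration is good to about 2 mm. A picture is of the moment at which its call begins: read the wrist's pose just before it.
- ctrl.finish_job(): hands the job in; it is judged then, once.
The state is a dict: "t": time; "joint_pos": joint angles; "qvel": joint speeds; "joint_efforts": joint torques, N m; "eef_pos": TCP position; "orientation": TCP orientation; "ft_force": force on the tool from outside, world axes, zero at the start; "moment": the same for the moment, N m; "finger_gap": opening from 0.0 (shut) to 1.0 (fully open); "finger_force": force on a finger pad.
Only numpy, scipy, OpenCV 4.12 (cv2) and the standard library are available. Lean on these libraries where they do the work, as an engineer would, in place of code of your own. Each camera call takes 0.05 s, during which the arm holds its last target. There are 200 camera calls.

## Working session

There is one attempt and no reset: what is moved stays moved. The work goes in short steps, Python scripts to look and compute and a tool call to move; the robot and the scene stay as the last step left them, time stands still between calls to the robot, and variables do not carry over. Pictures are saved under pics/ and viewed, at most 10 in all, crops included, and the job is handed in when it is done.

Besides the shell and the picture viewer there is one more tool, called after ">>>" in YAML: its name, and indented under it one key for each argument. step_arm: Moves the arm, as the interface text tells. Its arguments: {"type":"object","properties":{"rows":{"type":"array","items":{"type":"object","properties":{"dp":{"type":"array","items":{"type":"number"}},"dr":{"type":"array","items":{"type":"number"}},"fingers":{"type":"number"}}}},"squeeze":{"type":"number"}},"required":["rows"]}

```bash
mkdir -p pics; python3 - <<'E'
from workcell import ctrl
import cv2,numpy as np,pickle
s=ctrl.read_state();print(s['t'],s['eef_pos'],s['orientation'])
d={n:ctrl.capture(n) for n in("scene","side")}
pickle.dump(d,open('d.pkl','wb'))
cv2.imwrite('pics/a.png',d['scene']['color']);cv2.imwrite('pics/b.png',d['side']['color'])
for n in d:print(n,d[n]['camera_matrix'],-d[n]['R'].T@d[n]['t'])
E
```

```text
0.0 [ 159.36291909 -681.19044739  213.25951128] [-3.14045051e+00 -2.70186691e-05  2.29824408e-01]
scene [[458.09406104   0.         279.05376797]
 [  0.         458.09406104 213.431709  ]
 [  0.           0.           1.        ]] [105.95109835 477.46486096 810.77606384]
side [[508.49996503   0.         277.20430241]
 [  0.         508.49996503 213.2551459 ]
 [  0.           0.           1.        ]] [ 390.37378188 -970.28945218  522.66682424]
```

View pics/a.png

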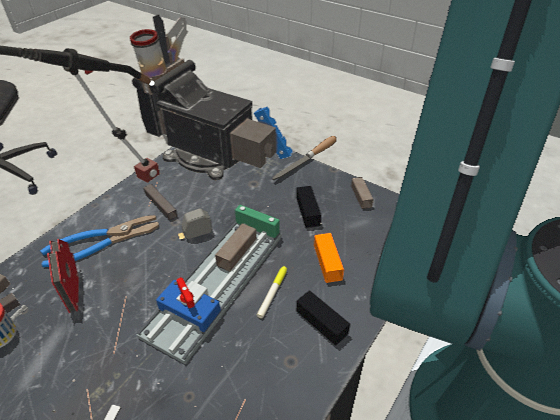

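View pics/b.png

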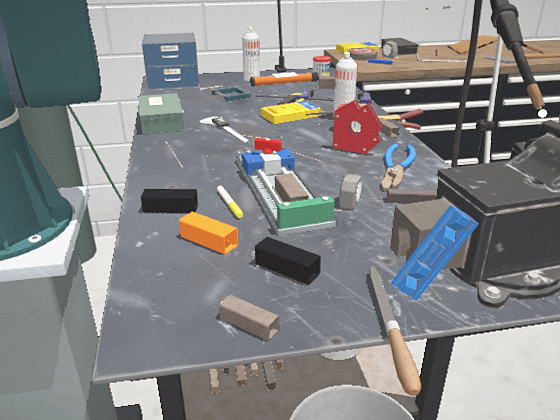

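The scene view shows the green end block at (258,220), the brown tube in the channel at (237,245), the blue stop at (188,305) and its red wing at (186,290). There are five tube-like parts: brown in the channel (237,245), black (309,206), orange (329,257), black (322,316), and the short brown offcut (362,192). Only the one in the channel is brown and between the block and the stop, so it is the tube meant. Next I measure with depth and check an enlarged crop.

```bash
cat > h.py <<'E'
import cv2,numpy as np
def cloud(c):
    K,Z=c['camera_matrix'],c['range_z']
    v,u=np.indices(Z.shape)
    P=np.stack([(u-K[0,2])/K[0,0]*Z,(v-K[1,2])/K[1,1]*Z,Z],-1)
    return (P-c['t'])@c['R']   # R^T(P-t)
def hsv(c): return cv2.cvtColor(c['color'],cv2.COLOR_BGR2HSV)
rng={'red':((0,170,90),(6,255,255)),'blue':((105,140,60),(120,255,255)),'green':((65,100,40),(90,255,255)),'brown':((5,40,50),(20,150,190))}
E
python3 - <<'E'
from h import *
import pickle
d=pickle.load(open('d.pkl','rb'))
win={'scene':(130,190,300,370),'side':(225,130,345,235)}
for n in d:
    c=d[n];P=cloud(c);H=hsv(c);x0,y0,x1,y1=win[n]
    W=np.zeros(H.shape[:2],bool);W[y0:y1,x0:x1]=1
    for k,(lo,hi) in rng.items():
        m=(cv2.inRange(H,lo,hi)>0)&W&(c['range_z']>0)
        m=cv2.erode(m.astype(np.uint8),np.ones((2,2)))>0
        Q=P[m]
        if len(Q)<5: print(n,k,len(Q));continue
        zt=np.percentile(Q[:,2],95); T=Q[Q[:,2]>zt-6]
        r=cv2.minAreaRect(T[:,:2].astype(np.float32))
        print(n,k,len(Q),'ztop %.0f'%zt,np.round(T.mean(0)),'rect',np.round(r[0]),np.round(r[1]),round(r[2],1))
        b=cv2.boxPoints(r);print('   ',np.round(b).tolist())
cv2.imwrite('pics/c.png',cv2.resize(d['scene']['color'][190:370,130:370],None,fx=3.3,fy=3.3,interpolation=cv2.INTER_CUBIC))
E
```

```text
scene red 171 ztop 90 [568. 146.  88.] rect [570. 144.] [13. 60.] 64.7
    [[540.0, 151.0], [594.0, 125.0], [600.0, 137.0], [545.0, 163.0]]
scene blue 1144 ztop 53 [563. 150.  50.] rect [570. 145.] [114.  58.] 5.5
    [[511.0, 168.0], [516.0, 110.0], [630.0, 121.0], [624.0, 179.0]]
scene green 627 ztop 62 [ 595. -122.   60.] rect [ 597. -123.] [107.  21.] 6.5
    [[543.0, -119.0], [545.0, -140.0], [652.0, -128.0], [649.0, -107.0]]
scene brown 1174 ztop 57 [587. -32.  55.] rect [588. -34.] [ 37. 109.] 6.7
    [[563.0, 18.0], [576.0, -90.0], [613.0, -86.0], [600.0, 22.0]]
side red 231 ztop 86 [574. 135.  84.] rect [574. 136.] [10. 59.] 64.4
    [[545.0, 144.0], [599.0, 118.0], [603.0, 128.0], [550.0, 153.0]]
side blue 431 ztop 50 [566. 130.  49.] rect [573. 136.] [113.  55.] 5.2
    [[515.0, 158.0], [520.0, 104.0], [632.0, 114.0], [627.0, 169.0]]
side green 266 ztop 61 [ 600. -133.   59.] rect [ 602. -132.] [109.  21.] 5.9
    [[547.0, -127.0], [549.0, -148.0], [658.0, -136.0], [655.0, -115.0]]
side brown 288 ztop 55 [589. -41.  53.] rect [591. -40.] [ 36. 109.] 7.6
    [[566.0, 11.0], [580.0, -97.0], [616.0, -92.0], [602.0, 16.0]]
```

View pics/c.png

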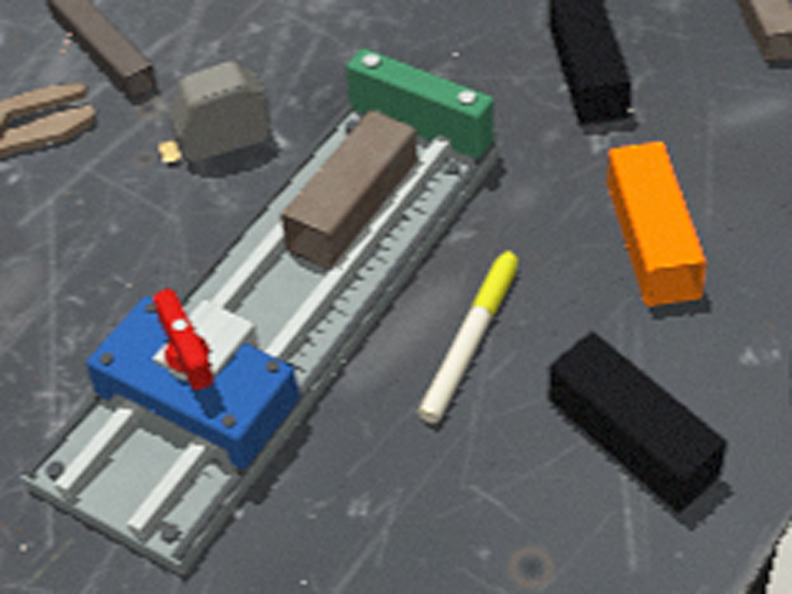

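The crop confirms it: the brown tube lies in the channel with a gap to the green block, and the blue stop carries the red wing. The marker at crop (470,335) is clear of the bed. The two views agree to about 8 mm, with the wing at about (572,140), the bed's yaw about 0.105 rad and a carriage travel to go of about 105 mm. I'm moving above the wing now.

>>> step_arm:
  rows:
    - {"dp":[39,-27,0],"fingers":-1}
    - {"dp":[39,-27,0]}
    - {"dp":[39,-27,0]}
    - {"dp":[39,-27,0]}
    - {"dp":[39,-27,0]}
    - {"dp":[39,-27,0]}
    - {"dp":[39,-27,0]}
    - {"dp":[39,-27,0]}
    - {"dp":[39,-27,0]}
    - {"dp":[39,-27,0]}

```text
schema error: expected keys dp, dr, fingers
```

>>> step_arm:
  rows:
    - {"dp":[20,-44,0]}
    - {"dp":[20,-44,0]}
    - {"dp":[20,-44,0]}
    - {"dp":[20,-44,0]}
    - {"dp":[20,-44,0]}
    - {"dp":[20,-44,0]}
    - {"dp":[20,-44,0]}
    - {"dp":[20,-44,0]}
    - {"dp":[20,-44,0]}
    - {"dp":[20,-42,0]}

```text
schema error: expected keys dp, dr, fingers
```

>>> step_arm:
  rows:
    - {"dr":[0,0,0.17]}
    - {"dr":[0,0,0.17]}
    - {"dr":[0,0,0.17]}
    - {"dr":[0,0,0.17]}
    - {"dp":[0,0,0]}
    - {"dp":[0,0,0]}

```text
schema error: expected keys dp, dr, fingers
```

```bash
cat > w.py <<'E'
from workcell import ctrl
from h import *
from scipy.spatial.transform import Rotation as Ro
def wrist(name=None,zs=dict(red=88,blue=50,green=60,brown=54)):
    s=ctrl.read_state();c=ctrl.capture('wrist')
    print('t',round(s['t'],2),np.round(s['eef_pos'],1),np.round(s['orientation'],3),'F',np.round(s['ft_force'],1),'gap',round(s['finger_gap'],3))
    T=np.asarray(c['tool_from_camera']);E=Ro.from_euler('xyz',s['orientation']).as_matrix()
    R=(E@T[:3,:3]).T;o=E@T[:3,3]+s['eef_pos'];c['R']=R;c['t']=-R@o
    P=cloud(c);H=hsv(c)
    for k,(lo,hi) in rng.items():
        m=(cv2.inRange(H,lo,hi)>0)&(c['range_z']>0)
        m&=(np.abs(P[...,2]-zs[k])<10)&(np.abs(P[...,0]-585)<90)&(P[...,1]<230)
        if m.sum()<30: continue
        r=cv2.minAreaRect(P[m][:,:2].astype(np.float32))
        print(k,m.sum(),'z',round(float(np.median(P[m][:,2]))),np.round(r[0],1),np.round(r[1],1),round(r[2],1))
    if name: cv2.imwrite('pics/'+name,c['color'])
E
python3 -c "from w import *;wrist('w1.png')"
```

```text
t 0.1 [ 159.4 -681.3  213.4] [-3.141  0.     0.23 ] F [-0.3  0.4  0.1] gap 1.002
```

View pics/w1.png

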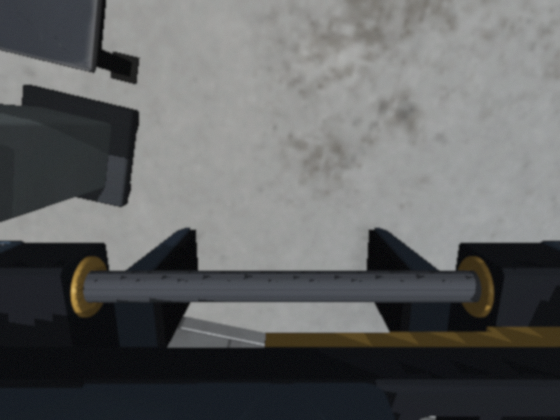

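The moves were refused because every row needs all three keys, so the arm has not moved. The wrist picture shows only floor between the fingers, with the finger tips at (190,235) and (375,235).

>>> step_arm:
  rows:
    - {"dp":[39,-27,0],"dr":[0,0,0],"fingers":-1}
    - {"dp":[39,-27,0],"dr":[0,0,0],"fingers":-1}
    - {"dp":[39,-27,0],"dr":[0,0,0],"fingers":-1}
    - {"dp":[39,-27,0],"dr":[0,0,0],"fingers":-1}
    - {"dp":[39,-27,0],"dr":[0,0,0],"fingers":-1}
    - {"dp":[39,-27,0],"dr":[0,0,0],"fingers":-1}
    - {"dp":[39,-27,0],"dr":[0,0,0],"fingers":-1}
    - {"dp":[39,-27,0],"dr":[0,0,0],"fingers":-1}
    - {"dp":[39,-27,0],"dr":[0,0,0],"fingers":-1}
    - {"dp":[39,-27,0],"dr":[0,0,0],"fingers":-1}

```text
t: 1.4
eef_pos: [478.5, -328.5, 213.9]
orientation: [-3.142, 0.0, 0.23]
ft_force: [0.4, -1.4, -0.6]
finger_gap: 0.999
finger_force: 0.0
```

>>> step_arm:
  rows:
    - {"dp":[20,-44,0],"dr":[0,0,0],"fingers":-1}
    - {"dp":[20,-44,0],"dr":[0,0,0],"fingers":-1}
    - {"dp":[20,-44,0],"dr":[0,0,0],"fingers":-1}
    - {"dp":[20,-44,0],"dr":[0,0,0],"fingers":-1}
    - {"dp":[20,-44,0],"dr":[0,0,0],"fingers":-1}
    - {"dp":[20,-44,0],"dr":[0,0,0],"fingers":-1}
    - {"dp":[20,-44,0],"dr":[0,0,0],"fingers":-1}
    - {"dp":[20,-44,0],"dr":[0,0,0],"fingers":-1}
    - {"dp":[20,-44,0],"dr":[0,0,0],"fingers":-1}
    - {"dp":[20,-42,0],"dr":[0,0,0],"fingers":-1}

```text
t: 2.65
eef_pos: [572.6, 143.9, 213.9]
orientation: [-3.142, 0.0, 0.23]
ft_force: [0.5, -0.8, -0.1]
finger_gap: 0.999
finger_force: 0.0
```

>>> step_arm:
  rows:
    - {"dp":[0,0,0],"dr":[0,0,0.17],"fingers":-1}
    - {"dp":[0,0,0],"dr":[0,0,0.17],"fingers":-1}
    - {"dp":[0,0,0],"dr":[0,0,0.17],"fingers":-1}
    - {"dp":[0,0,0],"dr":[0,0,0.17],"fingers":-1}
    - {"dp":[0,0,0],"dr":[0,0,0],"fingers":-1}
    - {"dp":[0,0,0],"dr":[0,0,0],"fingers":-1}

```text
t: 3.4
eef_pos: [572.6, 142.1, 213.8]
orientation: [3.141, 0.0, -0.446]
ft_force: [-0.4, -0.5, -0.4]
finger_gap: 1.004
finger_force: 0.0
```

```bash
python3 -c "from w import *;wrist('w2.png')"
```

```text
t 3.4 [572.6 142.1 213.8] [ 3.141  0.    -0.446] F [-0.4 -0.5 -0.4] gap 1.004
red 729 z 88 [576.  142.2] [12.8 60.2] 64.4
blue 3921 z 50 [574.4 142.6] [114.7  59.3] 6.2
green 3215 z 60 [ 599.5 -125.5] [102.5  24.9] 5.9
brown 3786 z 54 [594.6 -34.4] [ 39.3 110.1] 6.2
```

View pics/w2.png

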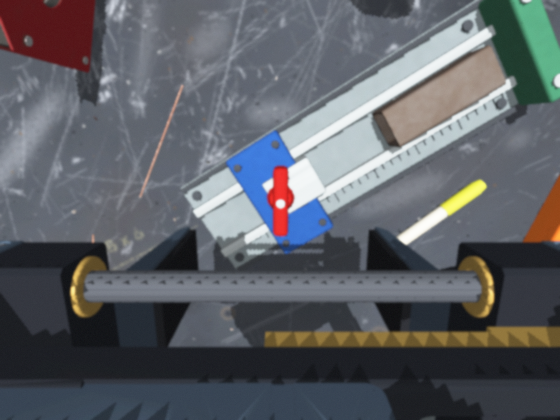

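The wing at (281,200) is parallel to the tool x axis and between the fingers, and the carriage, tube and block are all seen clearly. The wing measures (575,142) at height 88 and 60 x 13 mm, which is as expected. I'll descend and grip it.

>>> step_arm:
  rows:
    - {"dp":[2,-1.5,30],"dr":[0,0,0],"fingers":-1}
    - {"dp":[0,0,35],"dr":[0,0,0],"fingers":-1}
    - {"dp":[0,0,35],"dr":[0,0,0],"fingers":-1}
    - {"dp":[0,0,30],"dr":[0,0,0],"fingers":-1}
    - {"dp":[0,0,15],"dr":[0,0,0],"fingers":-0.5}
    - {"dp":[0,0,8],"dr":[0,0,0],"fingers":0.3}
    - {"dp":[0,0,0],"dr":[0,0,0],"fingers":1}
    - {"dp":[0,0,0],"dr":[0,0,0],"fingers":1}
    - {"dp":[0,0,0],"dr":[0,0,0],"fingers":1}
    - {"dp":[0,0,0],"dr":[0,0,0],"fingers":1}
  squeeze: 30

```text
t: 4.7
eef_pos: [575.3, 142.7, 61.4]
orientation: [-3.141, -0.0, -0.45]
ft_force: [0.8, -0.2, 0.2]
finger_gap: 0.375
finger_force: 0.0
```

Fingers are still closing.

>>> step_arm:
  rows:
    - {"dp":[0,0,0],"dr":[0,0,0],"fingers":1}
    - {"dp":[0,0,0],"dr":[0,0,0],"fingers":1}
    - {"dp":[0,0,0],"dr":[0,0,0],"fingers":1}
    - {"dp":[0,0,0],"dr":[0,0,0],"fingers":1}

```text
t: 5.2
eef_pos: [575.2, 142.6, 61.0]
orientation: [-3.141, -0.0, -0.45]
ft_force: [1.7, -0.2, -1.6]
finger_gap: 0.262
finger_force: 26.7
```

The opening is 24 mm rather than 14 mm, so the fingertips are on the round hub below the wing. I'll open a little, rise and regrip.

>>> step_arm:
  rows:
    - {"dp":[0,0,0],"dr":[0,0,0],"fingers":0.2}
    - {"dp":[0,0,0],"dr":[0,0,0],"fingers":0.2}
    - {"dp":[0,0,-8],"dr":[0,0,0],"fingers":0.3}
    - {"dp":[0,0,0],"dr":[0,0,0],"fingers":1}
    - {"dp":[0,0,0],"dr":[0,0,0],"fingers":1}
    - {"dp":[0,0,0],"dr":[0,0,0],"fingers":1}
    - {"dp":[0,0,0],"dr":[0,0,0],"fingers":1}
    - {"dp":[0,0,0],"dr":[0,0,0],"fingers":1}
    - {"dp":[0,0,0],"dr":[0,0,0],"fingers":1}

```text
t: 6.32
eef_pos: [575.2, 142.7, 69.1]
orientation: [-3.142, -0.0, -0.45]
ft_force: [-2.5, 0.3, 6.2]
finger_gap: 0.152
finger_force: 31.8
```

The opening is now 13.8 mm, so the wing is gripped. I'll turn it counter-clockwise by 0.9.

>>> step_arm:
  rows:
    - {"dp":[0,0,0],"dr":[0,0,-0.1],"fingers":1}
    - {"dp":[0,0,0],"dr":[0,0,-0.1],"fingers":1}
    - {"dp":[0,0,0],"dr":[0,0,-0.1],"fingers":1}
    - {"dp":[0,0,0],"dr":[0,0,-0.1],"fingers":1}

```text
t: 6.82
eef_pos: [575.3, 142.8, 69.1]
orientation: [-3.141, -0.0, -0.047]
ft_force: [-1.9, 1.3, 4.9]
finger_gap: 0.151
finger_force: 31.8
```

>>> step_arm:
  rows:
    - {"dp":[0,0,0],"dr":[0,0,-0.1],"fingers":1}
    - {"dp":[0,0,0],"dr":[0,0,-0.1],"fingers":1}
    - {"dp":[0,0,0],"dr":[0,0,-0.1],"fingers":1}
    - {"dp":[0,0,0],"dr":[0,0,-0.1],"fingers":1}
    - {"dp":[0,0,0],"dr":[0,0,-0.1],"fingers":1}
    - {"dp":[0,0,0],"dr":[0,0,0],"fingers":1}
    - {"dp":[0,0,0],"dr":[0,0,0],"fingers":1}

```text
t: 7.7
eef_pos: [575.3, 142.9, 69.1]
orientation: [-3.141, -0.0, 0.449]
ft_force: [-0.9, 1.8, 5.7]
finger_gap: 0.15
finger_force: 31.8
```

```bash
python3 -c "from w import *;wrist('w3.png')"
```

```text
t 7.7 [575.3 142.9  69.1] [-3.141 -0.     0.449] F [-0.9  1.8  5.7] gap 0.15
red 2174 z 87 [575.5 143.2] [63.1 13.3] 26.5
blue 7064 z 50 [575.4 143.1] [114.7  59.1] 6.1
brown 1638 z 54 [585.3   5.1] [32.2 38.6] 28.4
```

View pics/w3.png

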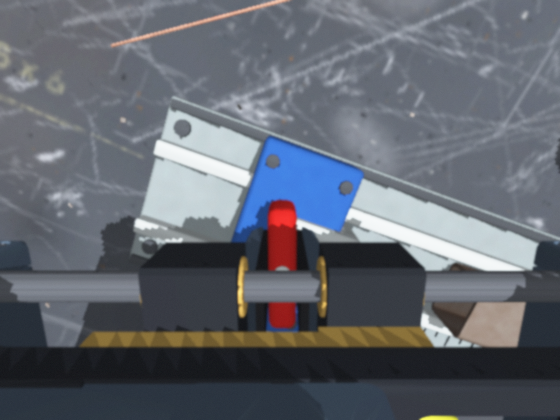

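The wing sits firmly between the fingers at (283,265) and has turned to about 1.0 rad, so it is loose. I'll slide along the channel in the -y direction.

>>> step_arm:
  rows:
    - {"dp":[-3.36,9.42,0],"dr":[0,0,0],"fingers":1}
    - {"dp":[-3.36,9.42,0],"dr":[0,0,0],"fingers":1}
    - {"dp":[-3.36,9.42,0],"dr":[0,0,0],"fingers":1}

```text
t: 8.12
eef_pos: [578.4, 112.8, 69.1]
orientation: [-3.141, -0.0, 0.449]
ft_force: [-1.7, 3.6, 5.5]
finger_gap: 0.151
finger_force: 31.8
```

>>> step_arm:
  rows:
    - {"dp":[-3.36,9.42,0],"dr":[0,0,0],"fingers":1}
    - {"dp":[-3.36,9.42,0],"dr":[0,0,0],"fingers":1}
    - {"dp":[-3.36,9.42,0],"dr":[0,0,0],"fingers":1}
    - {"dp":[-3.36,9.42,0],"dr":[0,0,0],"fingers":1}
    - {"dp":[-1.68,4.71,0],"dr":[0,0,0],"fingers":1}

```text
t: 8.75
eef_pos: [583.2, 67.8, 69.1]
orientation: [-3.141, -0.0, 0.449]
ft_force: [-2.3, 2.5, 5.7]
finger_gap: 0.15
finger_force: 31.8
```

>>> step_arm:
  rows:
    - {"dp":[-1.68,4.71,0],"dr":[0,0,0],"fingers":1}
    - {"dp":[-1.68,4.71,0],"dr":[0,0,0],"fingers":1}
    - {"dp":[-1.68,4.71,0],"dr":[0,0,0],"fingers":1}
    - {"dp":[-1.68,4.71,0],"dr":[0,0,0],"fingers":1}
    - {"dp":[-1.68,4.71,0],"dr":[0,0,0],"fingers":1}

```text
t: 9.38
eef_pos: [585.8, 43.4, 69.1]
orientation: [-3.141, -0.0, 0.449]
ft_force: [-2.1, 4.6, 6.9]
finger_gap: 0.15
finger_force: 31.8
```

>>> step_arm:
  rows:
    - {"dp":[-0.67,1.88,0],"dr":[0,0,0],"fingers":1}
    - {"dp":[-0.67,1.88,0],"dr":[0,0,0],"fingers":1}

```text
t: 9.62
eef_pos: [586.3, 39.4, 69.1]
orientation: [-3.141, -0.0, 0.449]
ft_force: [-2.9, 4.4, 6.3]
finger_gap: 0.152
finger_force: 31.8
```

>>> step_arm:
  rows:
    - {"dp":[-0.34,0.94,0],"dr":[0,0,0],"fingers":1}
    - {"dp":[0,0,0],"dr":[0,0,0],"fingers":1}

```text
t: 9.88
eef_pos: [586.3, 38.4, 69.1]
orientation: [-3.141, -0.0, 0.449]
ft_force: [-2.2, 1.7, 5.8]
finger_gap: 0.154
finger_force: 31.8
```

>>> step_arm:
  rows:
    - {"dp":[-0.34,0.94,0],"dr":[0,0,0],"fingers":1}
    - {"dp":[0,0,0],"dr":[0,0,0],"fingers":1}

```text
t: 10.12
eef_pos: [586.5, 37.4, 69.1]
orientation: [-3.141, -0.0, 0.449]
ft_force: [-2.4, 3.0, 6.7]
finger_gap: 0.149
finger_force: 31.8
```

>>> step_arm:
  rows:
    - {"dp":[-0.34,0.94,0],"dr":[0,0,0],"fingers":1}
    - {"dp":[0,0,0],"dr":[0,0,0],"fingers":1}

```text
t: 10.38
eef_pos: [586.5, 36.9, 69.1]
orientation: [-3.141, -0.0, 0.449]
ft_force: [-1.7, 8.0, 6.0]
finger_gap: 0.153
finger_force: 31.8
```

>>> step_arm:
  rows:
    - {"dp":[-0.34,0.94,0],"dr":[0,0,0],"fingers":1}
    - {"dp":[0,0,0],"dr":[0,0,0],"fingers":1}

```text
t: 10.62
eef_pos: [586.5, 36.7, 69.1]
orientation: [-3.14, -0.0, 0.449]
ft_force: [-2.9, 17.6, 7.2]
finger_gap: 0.152
finger_force: 31.9
```

```bash
python3 - <<'E'
from w import *
wrist()
c=ctrl.capture('side');cv2.imwrite('pics/s4.png',cv2.resize(c['color'][120:250,200:370],None,fx=4,fy=4,interpolation=cv2.INTER_CUBIC))
E
```

```text
t 10.62 [586.5  36.7  69.1] [-3.14  -0.     0.449] F [-2.9 17.6  7.2] gap 0.152
red 2156 z 88 [586.6  37.3] [63.3 13. ] 25.0
blue 7102 z 50 [586.7  36.9] [114.7  59.4] 6.3
green 256 z 58 [ 601.1 -115.3] [23.9  5.2] 7.5
brown 2628 z 54 [597.2 -59.6] [ 38.7 110. ] 4.9
```

View pics/s4.png

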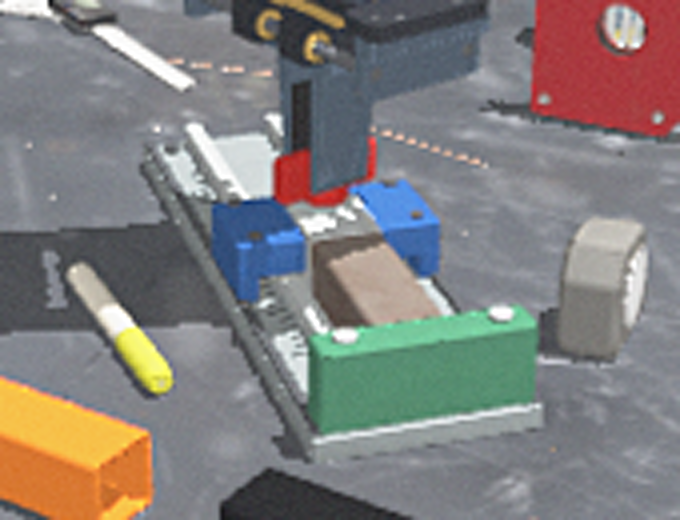

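Force has risen to 17 N. The picture shows the nose against the tube at (340,245) and the tube against the green block, with the tube centre about 55 mm from the face. Now I'll turn clockwise to tighten while keeping the light push.

>>> step_arm:
  rows:
    - {"dp":[0,0,0],"dr":[0,0,0.1],"fingers":1}
    - {"dp":[0,0,0],"dr":[0,0,0.1],"fingers":1}
    - {"dp":[0,0,0],"dr":[0,0,0.1],"fingers":1}
    - {"dp":[0,0,0],"dr":[0,0,0.1],"fingers":1}

```text
t: 11.22
eef_pos: [586.5, 36.6, 69.1]
orientation: [-3.14, 0.0, 0.045]
ft_force: [-2.8, 15.2, 7.1]
finger_gap: 0.151
finger_force: 31.8
```

>>> step_arm:
  rows:
    - {"dp":[0,0,0],"dr":[0,0,0.1],"fingers":1}
    - {"dp":[0,0,0],"dr":[0,0,0.1],"fingers":1}
    - {"dp":[0,0,0],"dr":[0,0,0.1],"fingers":1}
    - {"dp":[0,0,0],"dr":[0,0,0.1],"fingers":1}
    - {"dp":[0,0,0],"dr":[0,0,0.1],"fingers":1}
    - {"dp":[0,0,0],"dr":[0,0,0],"fingers":1}

```text
t: 11.98
eef_pos: [586.5, 36.4, 69.1]
orientation: [-3.14, 0.001, -0.453]
ft_force: [-2.7, 13.4, 7.9]
finger_gap: 0.152
finger_force: 31.9
```

>>> step_arm:
  rows:
    - {"dp":[0,0,0],"dr":[0,0,0.05],"fingers":1}
    - {"dp":[0,0,0],"dr":[0,0,0.03],"fingers":1}
    - {"dp":[0,0,0],"dr":[0,0,0],"fingers":1}

```text
t: 12.35
eef_pos: [586.5, 36.4, 69.1]
orientation: [-3.14, 0.001, -0.532]
ft_force: [-3.8, 13.5, 6.9]
finger_gap: 0.152
finger_force: 31.9
```

```bash
python3 -c "from w import *;wrist();print(ctrl.read_state()['moment'])"
```

```text
t 12.35 [586.5  36.4  69.1] [-3.14e+00  1.00e-03 -5.32e-01] F [-3.8 13.5  6.9] gap 0.152
red 2249 z 88 [585.9  36.4] [14.3 63.8] 60.3
blue 6085 z 50 [589.2  36.7] [107.9  59.1] 6.3
green 7115 z 60 [ 602.  -125.4] [103.5  24.9] 6.0
brown 11296 z 54 [596.9 -60. ] [ 39.2 109.7] 6.3
[ 2.48057389  0.56533317 -0.1404245 ]
```

The knob is at about 0.01 rad, fully tight. I'll release and lift.

>>> step_arm:
  rows:
    - {"dp":[0,0,0],"dr":[0,0,0],"fingers":0.3}
    - {"dp":[0,0,0],"dr":[0,0,0],"fingers":0.3}
    - {"dp":[0,0,0],"dr":[0,0,0],"fingers":0.2}
    - {"dp":[0,0,-10],"dr":[0,0,0],"fingers":0}
    - {"dp":[0,0,-30],"dr":[0,0,0],"fingers":0}
    - {"dp":[0,0,-40],"dr":[0,0,0],"fingers":0}
    - {"dp":[0,0,-40],"dr":[0,0,0],"fingers":0}
    - {"dp":[0,0,0],"dr":[0,0,0],"fingers":0}
    - {"dp":[0,0,0],"dr":[0,0,0],"fingers":0}

```text
t: 13.52
eef_pos: [586.4, 35.2, 188.9]
orientation: [3.142, 0.0, -0.53]
ft_force: [0.4, -0.8, -0.8]
finger_gap: 0.504
finger_force: 0.0
```

```bash
python3 -c "from w import *;wrist('w5.png')"
```

```text
t 13.53 [586.4  35.2 188.9] [ 3.142  0.    -0.53 ] F [ 0.4 -0.8 -0.8] gap 0.504
red 889 z 88 [587.   36.5] [13.5 61. ] 59.9
blue 4401 z 50 [585.4  36.8] [115.1  59.8] 6.2
green 3574 z 60 [ 603.7 -125.4] [110.3  24.2] 6.0
brown 3568 z 54 [596.9 -59.9] [ 39.2 108.6] 6.1
```

View pics/w5.png

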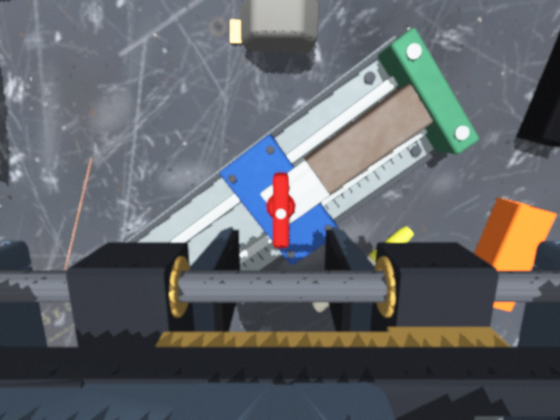

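The tube at (368,140) touches both the nose at (315,180) and the green block at (415,105). The knob-to-tube distance is 97 mm, exactly as it should be in contact, and the wing is at the tight angle with the arm clear. I'm handing in.

```bash
python3 -c "from workcell import ctrl;print(ctrl.finish_job())"
```

```text
the job is handed in; nothing more can be done
None
```

The job is handed in; the system gave no verdict. My last measurements show the tube home against the green block, the stop snug against it, the knob locked at about 0.01 rad, and the gripper clear.

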